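Pry the snap-fit end cover off a bearing housing

TASK

The bearing in the blue housing is to be gauged, so its yellow snap-fit end cover has to come off: take the red-handled pry bar from its wooden stand, put its blade into the notch at the top of the cover, behind the rim, and lever the cover out with the bar until it drops off and lies flat on the mat or the plate, clear of the housing. Do it with the bar, not the fingers. Then stand the bar back in its stand as it was, without disturbing the steel cylinder square and the white jar.

Things in the scene. Friction and masses are not known exactly. Their poses are not given: they have to be found in the camera images.
- bearing_housing: Blue cast plummer-block housing, 44 x 176 x 117 mm, fixed, on a thin green mat (3 mm, fixed). Origin: centre of its underside, on the mat. Its x axis is the bore axis and points to the back; the bore (56 mm wide, axis 62 mm above the origin) opens on the flat front face at x = -22 mm. A flat pad 36 mm wide on the crown carries that face up to z = 117 mm.
- seat (a point): Centre of the mouth of the bore, in the plane of the housing's front face; axes as the housing. The cover's origin lies within 3 mm of it while snapped in. Two spring balls in the upper half of the bore hold the cover: about 20 N outwards at the notch, let go after about 5 mm travel there; then it tips out by its weight and falls on the mat in front.
- end_cover: Loose yellow plastic end cover, 120 g. Origin on its axis in the plane of the housing's front face; x points into the bore. Disc of 90 mm diameter, its back 7 mm and its raised flat face 15 mm in front of the origin; a rim bead keeps a 7 mm gap between disc and housing face and is missing at the notch, at the top, between two small ears 31 mm apart.
- notch (a point): Middle of the notch's mouth, on the cover: 45 mm above its axis, level with the disc's edge, half way across the 7 mm gap; axes as the cover. A blade enters from above, up to 14 mm deep. Lever either way: handle 40 degrees forward over the cover (its toe bears on the housing face, the disc's edge rides on the blade) or 25 degrees back over the housing (it bears on the pad's top edge).
- pry_bar: Loose steel pry bar with red handle, 156 mm long, 160 g, standing upright in the stand. Origin: middle of the blade's tip; z runs up the bar to the handle, y along the blade's width, x across its thickness. Blade 18 mm wide, a wedge 2.5 mm thick at the tip and 7 mm from z = 21 mm up; steel collar 26 x 34 mm at z = 62 to 69 mm; handle 20 mm (x) by 26 mm (y), z = 69 to 156 mm.
- bar_grip (a point): Good place to grip the bar: on its axis, 125 mm above the tip and 31 mm below the top of the handle; axes as the bar.
- tool_stand: Wooden block 60 x 68 x 72 mm on a thin foot plate, fixed. Origin: centre of its underside. One upright slot in the middle of the top, 16 mm (x) by 26 mm (y), 66 mm deep. The bar hangs in it with its collar on the block's top, the tip 10 mm above the stand's origin, its axes along the stand's (either way round). Tall height gauges stand some 0.2 m behind the work: keep the wrist clear of them.
- cylinder_square: Steel cylinder square with a black cap, 38 mm wide, 80 mm high, loose bystander; origin at the centre of its underside, z up.
- white_jar: White jar with a screw lid, 48 mm wide, 62 mm high, loose bystander; origin at the centre of its underside, z up.

How it is judged:
By the outcome, as a careful person would: the job done as asked, in the order asked, and still so for the second after the job is handed in, with the robot touching nothing.
It also fails if it takes over 51 s, if anything falls off the work surface, if the arm or the gripper's body presses on something with over 40 N, if the wrist force passes 120 N, or if a joint passes its speed limit or range.

ROBOT

A 6-joint arm with a two-finger parallel gripper is mounted at the origin on a cart in front of the work surface, level with it; the furniture and walls round the work are solid. World frame = base frame: x ahead of the robot, y to its left, z up, the work surface at z = 0. Lengths are in m, angles in rad, forces in N, time in s.
With the tool pointing down it reaches from about 0.3 to 0.875 m from the base axis. Payload 6.4 kg.
Tool frame: the origin (TCP) lies between the finger pads; the fingertips stand 17 mm ahead of it and the grasp point (between the pads) lies 2 mm behind it; z points along the fingers, y is the line along which they close (so a half turn about z gives the same grasp; the last joint's range is limited). The gripper opens to 85 mm and grips with 20 to 120 N. Pads are 22 mm wide; open, the fingers measure 114 mm over their backs; the gripper's body (76 mm by 85 mm) begins 54 mm behind the grasp point. The pads swing forward as they close: fully open they stand 13 mm farther back than shut.
Start: joints at [-1.414, 0.181, 1.607, -0, 1.354, -0.206], TCP at [0.204, -0.538, 0.248] pointing down, gripper open.
Joint ranges: [-2.99, 2.99], [-0.89, 2.07], [0.3, 2.58], [-1.14, 4.28], [0, 2.63], [-3.12, 3.12]. Speed limits (rad/s): [2.57, 2.57, 3.01, 3.14, 3.14, 3.14].

INTERFACE

Orientations are given as a unit quaternion [w, x, y, z].
In Python, from plant import * gives the robot as it stands. The module is installed in compiled form; this text tells all that it offers.
- The arm moves only by the shell command python3 -m handwheel 'ROWS' [FORCE]. ROWS is text: rows parted by semicolons, each of 7 numbers parted by spaces: the shift along the world's x, y, z in mm, then the turn, a rotation vector about the world's x, y, z in rad, then the opening in per cent of the stroke, from 0 (shut) to 100 (fully open). A call has 1 to 5 rows; each row shifts and turns the commanded pose from where the row before left it; what a row does not reach is not made up. A row lasts 1/10 s, in which the tool goes at most 50 mm and 8.59 degrees, less where a joint would pass 70% of its speed; a pose out of reach is approached as far as the arm can. A call with a gripper value outside its range is refused whole. The fingers move at their own pace and stop on an object; FORCE is the grip in N (left out, the last holds). Time passes only in rows, so rows that do not move let the fingers close. It gives the time, the measured TCP pose, the force, the opening and the grip force at its end, in the units of the state.
- read_state(): the state, without advancing time (a new reading comes with each control period).
- get_image(name): name is "side" or "top"; returns a dict with "color" (400x640x3 uint8, red, green, blue), "fx", "fy", "cx", "cy" (pixels), "world_from_camera" (4x4, takes a point from camera to world coordinates). Camera axes: x right, y down, z forward; pixel columns grow to the right and rows downward; lengths in m; the calibration is good to about 2 mm. A picture is of the moment at which its call begins. There is no depth.
- close_job(): hands the job in; it is judged then, once.
The state is a dict: "time_s": time; "joints": joint angles; "joint_velocities": joint speeds; "joint_torque": joint torques, N m; "eef_pos": TCP position; "tcp_rot": TCP orientation; "contact_force": force on the tool from outside, world axes, zero at the start; "wrist_torque": the same for the moment, N m; "opening": finger opening in m; "gripper_force": force on a finger pad.
Only numpy, scipy, OpenCV 4.12 (cv2) and the standard library are available. Lean on these libraries where they do the work, as an engineer would, in place of code of your own. Each camera call takes 0.05 s, during which the arm holds its last target. There are 200 camera calls.

## Working session

There is one attempt and no reset: what is moved stays moved. The work goes in short steps, Python scripts to look and compute and a shell command to move; the robot and the scene stay as the last step left them, time stands still between calls to the robot, and variables do not carry over. Pictures are saved under pics/ and viewed, at most 10 in all, crops included, and the job is handed in when it is done.

```bash
mkdir -p pics
python3 - <<'E'
from plant import *
import cv2,numpy as np
for n in("side","top"):
    g=get_image(n);cv2.imwrite(f"pics/{n}0.png",g["color"][:,:,::-1])
    print(n,g["fx"],g["fy"],g["cx"],g["cy"]);print(np.round(g["world_from_camera"],4).tolist())
s=read_state();print(s)
E
```

```text
side 398.3198429236408 398.3198429236408 318.16231367860803 195.5471997222573
[[-0.8953, -0.2805, 0.3461, 0.1497], [-0.4451, 0.598, -0.6666, 0.7596], [-0.02, -0.7508, -0.6602, 0.8721], [0.0, 0.0, 0.0, 1.0]]
top 369.5704279077866 369.5704279077866 314.3582818410764 196.914246874545
[[-0.0183, -0.9982, 0.0575, 0.4877], [-0.9992, 0.0203, 0.0344, -0.016], [-0.0355, -0.0568, -0.9978, 1.198], [0.0, 0.0, 0.0, 1.0]]
{'time_s': 0.1, 'joints': array([-1.41428687e+00,  1.81475444e-01,  1.60788034e+00,  2.52075330e-06,
        1.35378129e+00, -2.06326599e-01]), 'joint_velocities': array([-0.00185691, -0.0005355 , -0.00215457,  0.00015041, -0.00214969,
       -0.00139779]), 'joint_torque': array([ 2.89081445e-04, -4.45879591e+01, -3.52237272e+01, -2.83964200e-04,
        4.15983814e-03,  1.59163545e-05]), 'eef_pos': array([ 0.20401396, -0.5371075 ,  0.24748269]), 'tcp_rot': array([-7.71940380e-04,  9.83588591e-01,  1.80424189e-01,  2.04628958e-05]), 'contact_force': array([-0.3010611 ,  0.55768381,  0.44262534]), 'wrist_torque': array([-0.02039951, -0.09056139,  0.01126401]), 'gripper_force': 0.0, 'opening': 0.08514715821898873}
```

View pics/side0.png

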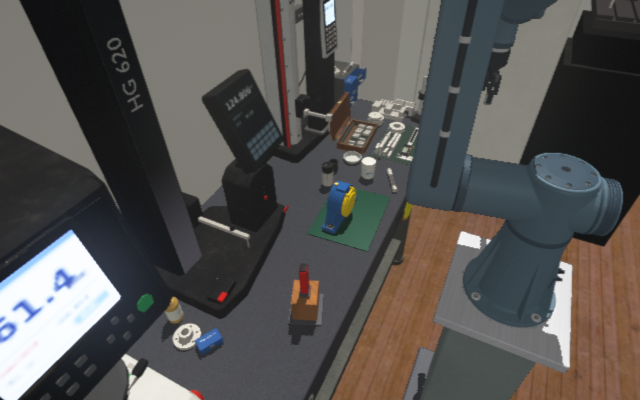

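View pics/top0.png

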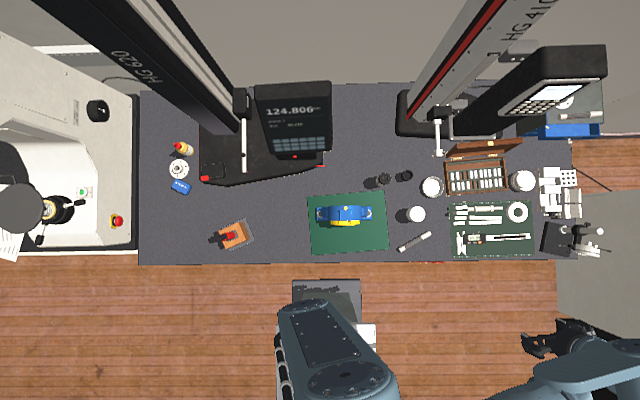

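The side view shows the stand and bar near (305,290) and the housing near (340,210). In the top view they are near (233,236) and (345,212). I'll enlarge those areas.

Run:
```python
import cv2,numpy as np
s=cv2.imread("pics/side0.png");t=cv2.imread("pics/top0.png")
def c(im,x,y,w,h,k):return cv2.resize(im[y:y+h,x:x+w],(w*k,h*k),interpolation=cv2.INTER_CUBIC)
a=c(s,305,170,80,75,5);b=c(t,304,185,80,75,5);d=c(s,270,255,80,75,5)[:, :];e=c(t,200,205,80,75,5)
im=np.vstack([np.hstack([a,b]),np.hstack([d,e])]);im=cv2.resize(im,(800,750))
cv2.imwrite("pics/c1.png",im[:375]);cv2.imwrite("pics/c2.png",im[375:])
```

```text
(no output)
```

View pics/c1.png

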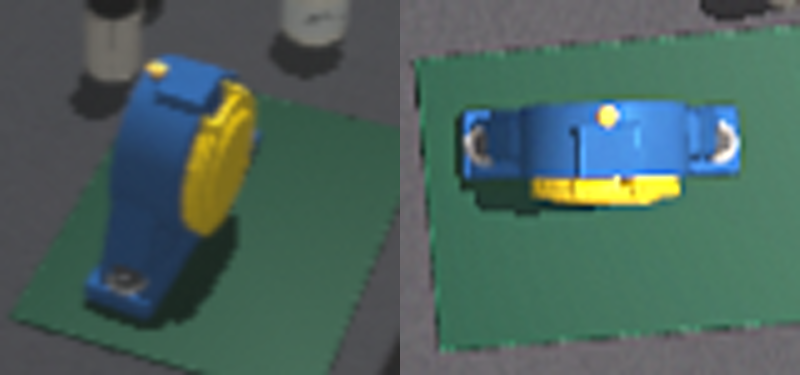

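View pics/c2.png

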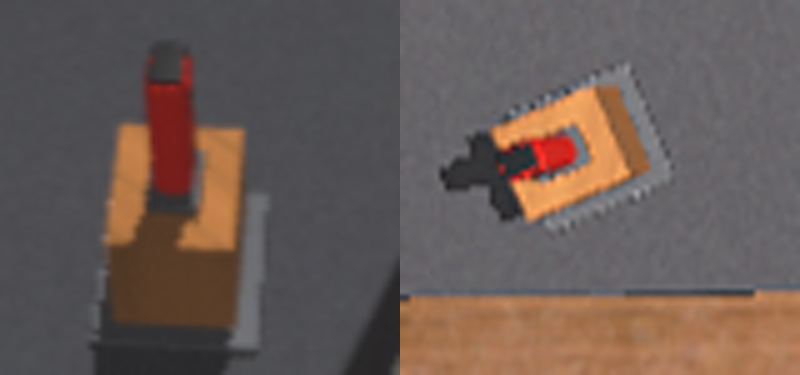

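The first crop shows the housing almost square to the base, with its notch and pad facing up: pad front edge at about (577–641,178) and foot corners at about (463,108) and (739,175). The second shows the stand turned about 22°, with block-top corners at (490,130), (597,86), (632,180) and (527,220). I'll fit poses from these points.

```bash
cat > h.py <<'E'
import numpy as np,cv2,json
from scipy.optimize import least_squares
C={"side":(398.31984,318.1623,195.5472,np.array([[-0.8953,-0.2805,0.3461,0.1497],[-0.4451,0.598,-0.6666,0.7596],[-0.02,-0.7508,-0.6602,0.8721]])),
"top":(369.57043,314.3583,196.9142,np.array([[-0.0183,-0.9982,0.0575,0.4877],[-0.9992,0.0203,0.0344,-0.016],[-0.0355,-0.0568,-0.9978,1.198]]))}
def proj(n,P):
    f,cx,cy,M=C[n];q=(np.atleast_2d(P)-M[:,3])@M[:,:3]
    return q[:,:2]/q[:,2:]*f+[cx,cy]
def ray(n,uv,z):
    f,cx,cy,M=C[n];uv=np.atleast_2d(uv)
    d=np.c_[(uv-[cx,cy])/f,np.ones(len(uv))]@M[:,:3].T
    return M[:,3]+d*((z-M[2,3])/d[:,2])[:,None]
def cr(p,o): return np.array(p,float)/5-0.4+o
def xf(x,y,a,L): 
    L=np.array(L,float);c,s=np.cos(a),np.sin(a)
    return np.c_[x+c*L[:,0]-s*L[:,1],y+s*L[:,0]+c*L[:,1],L[:,2]]
E
python3 - <<'E'
from h import *
T1=(304-80,185);T2=(200-80,205);S1=(305,170);S2=(270,255-0)
p=np.printoptions(precision=4,suppress=True);p.__enter__()
for h in(.015,.02,.025):
    f=ray("top",cr([(463,108),(463,178),(740,107),(739,175)],T1),.003+h);print(h,f.mean(0),np.linalg.norm(f[0]-f[2]),np.linalg.norm(f[0]-f[1]),np.degrees(np.arctan2(*(f[0]-f[2])[:2])),)
print("pad",ray("top",cr([(577,178),(641,178)],T1),.120)); print("yel",ray("top",cr([(532,190),(681,188)],T1),.065))
b=ray("top",cr([(490,130),(597,86),(632,180),(527,220)],T2),.072+.0)
print("stand",b,b.mean(0))
s=ray("side",cr([(120,125),(245,130),(238,250),(105,243)],S2),.072);print("stand side",s,s.mean(0))
for q in(b,s):
  print([np.linalg.norm(q[i]-q[(i+1)%4]) for i in range(4)],[np.degrees(np.arctan2(*(q[(i+1)%4]-q[i])[[1,0]])) for i in range(4)])
# side: cover ellipse from yellow mask
im=cv2.imread("pics/side0.png").astype(int)
for n in("side","top"):
  im=cv2.imread(f"pics/{n}0.png").astype(int);m=(im[...,2]>110)&(im[...,1]>90)&(im[...,0]<60)&(im[...,2]>im[...,0]*2.5)
  k,l,st,ce=cv2.connectedComponentsWithStats(m.astype(np.uint8))
  for i in range(1,k):
    if st[i,4]>30:print(n,st[i],ce[i])
E
```

```text
0.015 [ 0.5025 -0.0681  0.018 ] 0.1761400903461241 0.04464049574719967 0.9070802116769442
0.02 [ 0.5025 -0.0678  0.023 ] 0.17539373403109815 0.04445134110420306 0.907080211676948
0.025 [ 0.5024 -0.0676  0.028 ] 0.17464737771607217 0.04426218646120639 0.9070802116769152
pad [[ 0.4806 -0.0492  0.12  ]
 [ 0.4799 -0.0863  0.12  ]]
yel [[ 0.4734 -0.0233  0.065 ]
 [ 0.473  -0.1141  0.065 ]]
stand [[0.4552 0.3215 0.072 ]
 [0.4809 0.2552 0.072 ]
 [0.4233 0.2341 0.072 ]
 [0.4    0.2989 0.072 ]] [0.4398 0.2774 0.072 ]
stand side [[0.4846 0.2575 0.072 ]
 [0.4278 0.2336 0.072 ]
 [0.4006 0.2958 0.072 ]
 [0.4582 0.3193 0.072 ]] [0.4428 0.2766 0.072 ]
[np.float64(0.07112298796991258), np.float64(0.06141982937601282), np.float64(0.06886026787221122), np.float64(0.05966698174271053)] [np.float64(-68.78465347684015), np.float64(-159.85078643204656), np.float64(109.75646603917657), np.float64(22.312255885554805)]
[np.float64(0.0615697539038554), np.float64(0.06788557136929077), np.float64(0.0621983283995039), np.float64(0.06723984707331193)] [np.float64(-157.20453799108765), np.float64(113.64098861455713), np.float64(22.20646238193986), np.float64(-66.88373533917436)]
side [342 187  14  29 247] [348.332  201.4858]
side [404 203   9  15  69] [407.4203 209.4638]
top [111 214   7  14  35] [113.0286 220.1429]
top [331 221  15   5  57] [337.3333 222.8947]
```

```bash
R="12 41 2 0 0 .079 100"; python3 -m handwheel '12 41 2 0 0 .079 100;12 41 2 0 0 .079 100;12 41 2 0 0 .079 100;12 41 2 0 0 .079 100;12 41 2 0 0 .079 100'; python3 -m handwheel '12 41 2 0 0 .079 100;12 41 2 0 0 .079 100;12 41 2 0 0 .079 100;12 41 2 0 0 .079 100;12 41 2 0 0 .079 100';python3 -m handwheel '12 41 2 0 0 .079 100;12 41 2 0 0 .079 100;12 41 2 0 0 .079 100;12 41 2 0 0 .079 100;12 41 2 0 0 .079 100';python3 -m handwheel '12 41 2 0 0 .079 100;12 41 2 0 0 .079 100;12 41 2 0 0 .079 100;12 41 2 0 0 .079 100;0 0 0 0 0 0 100'
```

```text
time_s: 0.6
eef_pos: [0.2642, -0.3307, 0.2578]
tcp_rot: [-0.0, 0.929, 0.371, 0.0]
contact_force: [0.6, -0.1, 1.1]
opening: 0.0854
gripper_force: 0.0
time_s: 1.1
eef_pos: [0.324, -0.1259, 0.2682]
tcp_rot: [0.0, 0.838, 0.546, 0.0]
contact_force: [1.0, -0.9, 0.3]
opening: 0.0852
gripper_force: 0.0
time_s: 1.6
eef_pos: [0.384, 0.0794, 0.2784]
tcp_rot: [0.0, 0.714, 0.7, 0.0]
contact_force: [0.6, -1.8, 0.2]
opening: 0.0853
gripper_force: 0.0
time_s: 2.1
eef_pos: [0.4323, 0.2453, 0.2858]
tcp_rot: [-0.001, 0.594, 0.805, 0.0]
contact_force: [-0.2, -0.3, 0.7]
opening: 0.0854
gripper_force: 0.0
```

```bash
python3 -m handwheel '9 32 -20 0 0 .075 100;0 0 -35 0 0 0 100;0 0 -40 0 0 0 100;0 0 -30 0 0 0 100;0 0 -28 0 0 0 100' 60; python3 -m handwheel '0 0 0 0 0 0 100'
python3 - <<'E'
from plant import *
import cv2,numpy as np
def c(n,x,y,w,h,k):
    im=get_image(n)["color"][:,:,::-1];return cv2.resize(im[y:y+h,x:x+w],(w*k,h*k),interpolation=cv2.INTER_CUBIC)
cv2.imwrite("pics/g1.png",np.hstack([c("side",265,230,80,100,5),c("top",200,195,80,100,5)]))
E
```

```text
time_s: 2.6
eef_pos: [0.4401, 0.2727, 0.1313]
tcp_rot: [-0.001, 0.566, 0.824, -0.001]
contact_force: [-0.4, 1.0, -0.4]
opening: 0.0856
gripper_force: 0.0
time_s: 2.7
eef_pos: [0.4377, 0.2718, 0.1291]
tcp_rot: [-0.003, 0.566, 0.824, -0.004]
contact_force: [-0.5, 0.1, -1.1]
opening: 0.0855
gripper_force: 0.0
```

View pics/g1.png

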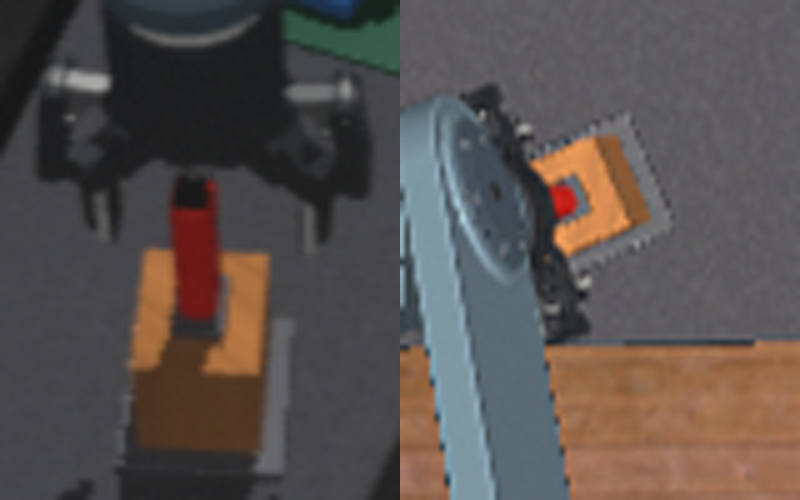

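The fingers straddle the handle: red bar at (195,250) in the side crop, with a finger pad at about (100,215) and (310,225). I'll let the arm settle, then correct.

```bash
python3 -m handwheel '0 0 0 0 0 0 100;0 0 0 0 0 0 100;0 0 0 0 0 0 100'
```

```text
time_s: 3.1
eef_pos: [0.4419, 0.2737, 0.1347]
tcp_rot: [0.001, 0.566, 0.825, 0.001]
contact_force: [0.4, 0.8, -0.0]
opening: 0.0853
gripper_force: 0.0
```

```bash
python3 -m handwheel '0 3 -1 0 0 0 100;0 0 0 0 0 0 60;0 0 0 0 0 0 20;0 0 0 0 0 0 0;0 0 0 0 0 0 0' 70;  python3 -m handwheel '0 0 0 0 0 0 0;0 0 0 0 0 0 0;0 0 0 0 0 0 0;0 0 0 0 0 0 0;0 0 0 0 0 0 0'
```

```text
time_s: 3.6
eef_pos: [0.441, 0.2764, 0.1322]
tcp_rot: [-0.0, 0.566, 0.825, -0.0]
contact_force: [1.0, 0.1, 0.1]
opening: 0.0283
gripper_force: 0.0
time_s: 4.1
eef_pos: [0.4411, 0.2764, 0.1323]
tcp_rot: [-0.0, 0.566, 0.825, -0.0]
contact_force: [-0.4, 0.4, 1.6]
opening: 0.0194
gripper_force: 68.1
```

```bash
python3 -m handwheel '0 0 15 0 0 0 0;0 0 35 0 0 0 0;0 0 40 0 0 0 0;0 0 40 0 0 0 0;0 0 20 0 0 0 0'; python3 -m handwheel '2 -19 0 0 0 -.02 0;4 -38 0 0 0 -.043 0;4 -38 0 0 0 -.043 0;4 -38 0 0 0 -.043 0;4 -38 0 0 0 -.043 0'; python3 -m handwheel '4 -38 0 0 0 -.043 0;4 -38 0 0 0 -.043 0;4 -38 0 0 0 -.043 0;4 -38 0 0 0 -.043 0;2 -21 0 0 0 -.022 0'; python3 -m handwheel '0 0 0 0 0 0 0;0 0 0 0 0 0 0;0 0 0 0 0 0 0;0 0 0 0 0 0 0;0 0 0 0 0 0 0'
```

```text
time_s: 4.6
eef_pos: [0.4422, 0.2769, 0.286]
tcp_rot: [0.001, 0.566, 0.825, 0.002]
contact_force: [0.9, 0.5, -0.9]
opening: 0.0192
gripper_force: 69.1
time_s: 5.1
eef_pos: [0.4588, 0.1041, 0.2819]
tcp_rot: [-0.0, 0.643, 0.766, -0.0]
contact_force: [0.7, 0.5, -1.4]
opening: 0.0192
gripper_force: 68.8
time_s: 5.6
eef_pos: [0.477, -0.0702, 0.2819]
tcp_rot: [0.0, 0.715, 0.699, -0.0]
contact_force: [2.0, 0.2, -1.3]
opening: 0.0193
gripper_force: 68.8
time_s: 6.1
eef_pos: [0.4771, -0.0666, 0.2823]
tcp_rot: [0.0, 0.713, 0.701, 0.0]
contact_force: [0.3, -1.3, -1.9]
opening: 0.0193
gripper_force: 68.8
```

```bash
python3 -m handwheel '0 -1 -16 0 0 0 0;0 0 -15 0 0 0 0;0 0 0 0 0 0 0;0 0 0 0 0 0 0;0 0 0 0 0 0 0'
python3 - <<'E'
from plant import *
import cv2,numpy as np
from h import *
def c(n,x,y,w,h,k):
    im=get_image(n)["color"][:,:,::-1];cv2.imwrite(f"pics/{n}1.png",im);return cv2.resize(im[y:y+h,x:x+w],(w*k,h*k),interpolation=cv2.INTER_CUBIC)
cv2.imwrite("pics/n1.png",np.hstack([c("side",310,150,57,80,7),c("top",316,180,57,80,7)]))
s=read_state();t=s["eef_pos"];print(t)
P=[[t[0],t[1]+dy,t[2]-.122+dz] for dz in(0,.062,.150) for dy in(-.009,.009)]
for n,o in(("side",(310,150)),("top",(316,180))):print(n,((proj(n,P)-o+.43)*7).round(0).tolist(), ((proj(n,[[.4805,-.068,.120],[.477,-.068,.110],[.477,-.050,.110]])-o+.43)*7).round().tolist())
E
```

```text
time_s: 6.6
eef_pos: [0.4776, -0.0685, 0.2522]
tcp_rot: [0.001, 0.713, 0.701, 0.0]
contact_force: [0.5, -0.8, -1.6]
opening: 0.0191
gripper_force: 68.7
[ 0.47758455 -0.0686822   0.25222926]
side [[286.0, 236.0], [269.0, 261.0], [291.0, 117.0], [273.0, 142.0], [299.0, -67.0], [280.0, -43.0]] [[269.0, 267.0], [276.0, 287.0], [259.0, 313.0]]
top [[234.0, 291.0], [190.0, 291.0], [244.0, 292.0], [197.0, 293.0], [259.0, 294.0], [208.0, 295.0]] [[209.0, 284.0], [208.0, 292.0], [165.0, 293.0]]
```

View pics/n1.png

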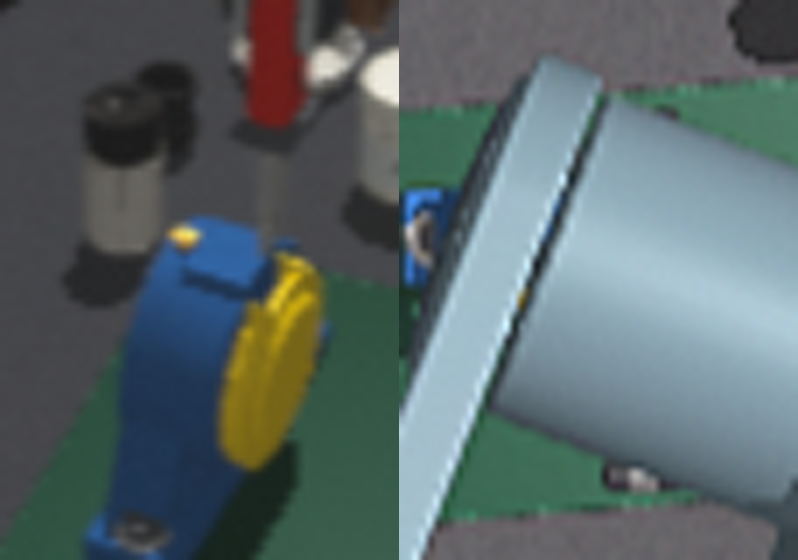

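The side crop shows the blade directly above the gap. Blade and pad front edge (about (275,258)) share the same ~10 px offset from my prediction, so they agree relative to each other. The top view is blocked by the arm. I'll lower with force checks.

```bash
python3 -m handwheel '-.6 0 -7 0 0 0 0;0 0 -7 0 0 0 0;0 0 0 0 0 0 0;0 0 0 0 0 0 0'; python3 -m handwheel '0 0 -4 0 0 0 0;0 0 -4 0 0 0 0;0 0 0 0 0 0 0;0 0 0 0 0 0 0'
```

```text
time_s: 7.1
eef_pos: [0.4762, -0.0685, 0.2368]
tcp_rot: [-0.0, 0.713, 0.701, -0.0]
contact_force: [1.4, 0.2, -1.2]
opening: 0.0191
gripper_force: 68.7
time_s: 7.5
eef_pos: [0.4764, -0.0686, 0.2291]
tcp_rot: [-0.0, 0.713, 0.701, -0.0]
contact_force: [0.1, 0.0, -0.2]
opening: 0.019
gripper_force: 68.7
```

```bash
python3 -m handwheel '0 0 -3 0 0 0 0;0 0 0 0 0 0 0;0 0 0 0 0 0 0'; python3 -m handwheel '0 0 -2 0 0 0 0;0 0 -2 0 0 0 0;0 0 0 0 0 0 0;0 0 0 0 0 0 0'
```

```text
time_s: 7.8
eef_pos: [0.4764, -0.0686, 0.2262]
tcp_rot: [-0.0, 0.713, 0.701, -0.0]
contact_force: [-0.4, -0.8, -1.5]
opening: 0.0192
gripper_force: 68.7
time_s: 8.2
eef_pos: [0.4764, -0.0686, 0.2222]
tcp_rot: [-0.0, 0.713, 0.701, -0.0]
contact_force: [0.6, -0.2, -2.0]
opening: 0.0192
gripper_force: 68.7
```

```bash
python3 -m handwheel '0 0 -2 0 0 0 0;0 0 -1 0 0 0 0;0 0 0 0 0 0 0'
python3 - <<'E'
from plant import *
import cv2,numpy as np
im=get_image("side")["color"][:,:,::-1];cv2.imwrite("pics/n2.png",cv2.resize(im[165:220,320:375],(770,600)[:1]*1+(600,) if 0 else (600,600),interpolation=cv2.INTER_CUBIC));print(read_state()["contact_force"],read_state()["eef_pos"])
E
```

```text
time_s: 8.5
eef_pos: [0.4765, -0.0686, 0.2191]
tcp_rot: [-0.0, 0.713, 0.701, -0.0]
contact_force: [0.2, -0.6, -2.5]
opening: 0.0195
gripper_force: 68.8
[ 0.15038033 -0.15076446 -1.07165447] [ 0.476468   -0.06858039  0.21919428]
```

View pics/n2.png

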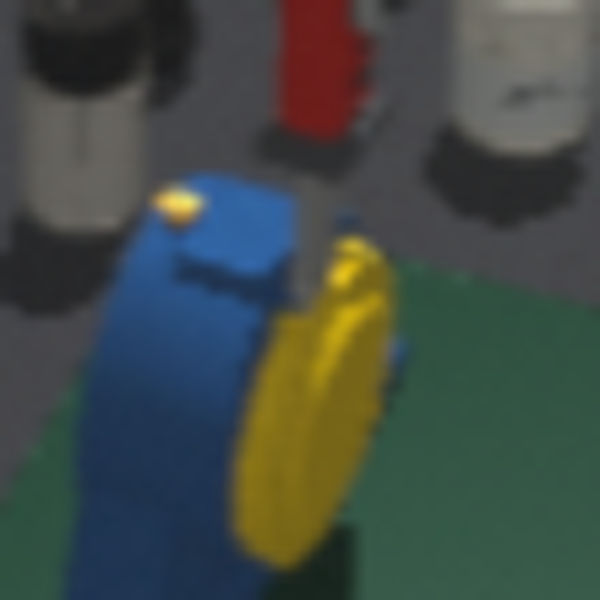

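The blade sits in the gap between the pad front and the yellow disc, around (310,290), between the ears. Now I'll lever forward.

```bash
python3 -m handwheel '-8.5 0 -.3 0 -.07 0 0;-6.5 0 -.5 0 -.07 0 0;0 0 0 0 0 0 0;0 0 0 0 0 0 0'; python3 -m handwheel '-8.4 0 -1.4 0 -.07 0 0;-8.3 0 -2 0 -.07 0 0;0 0 0 0 0 0 0;0 0 0 0 0 0 0'
```

```text
time_s: 8.95
eef_pos: [0.4615, -0.0688, 0.219]
tcp_rot: [0.049, 0.712, 0.699, 0.05]
contact_force: [0.3, 0.2, -0.9]
opening: 0.0191
gripper_force: 69.2
time_s: 9.35
eef_pos: [0.4453, -0.0691, 0.2159]
tcp_rot: [0.098, 0.707, 0.694, 0.099]
contact_force: [-0.0, -0.3, -1.7]
opening: 0.019
gripper_force: 69.8
```

```bash
python3 -m handwheel '-7.5 0 -2.5 0 -.07 0 0;-7.5 0 -3 0 -.07 0 0;0 0 0 0 0 0 0;0 0 0 0 0 0 0'
```

```text
time_s: 9.75
eef_pos: [0.4302, -0.069, 0.2103]
tcp_rot: [0.145, 0.698, 0.685, 0.148]
contact_force: [0.0, 0.5, -0.8]
opening: 0.0193
gripper_force: 70.3
```

```bash
cat > yel.py <<'E'
from plant import *
import cv2,numpy as np
def yel(im):
  im=im.astype(int);m=(im[...,0]>90)&(im[...,1]>75)&(im[...,2]<60)&(im[...,0]>im[...,2]*2.5)
  m[:,:320]=0;m[:,400:]=0;m[:185]=0;m[275:]=0
  k,l,st,ce=cv2.connectedComponentsWithStats(m.astype(np.uint8));i=1+st[1:,4].argmax();return st[i],ce[i].round(2)
print(yel(cv2.imread("pics/side1.png")[:,:,::-1]))
print(yel(get_image("side")["color"]));s=read_state();print(s["wrist_torque"],s["contact_force"])
E
python3 yel.py
```

```text
(array([342, 187,  14,  30, 258], dtype=int32), array([348.4 , 201.83]))
(array([342, 188,  14,  29, 246], dtype=int32), array([348.33, 202.41]))
[ 0.00375667  0.5287899  -0.01596091] [-1.82316662  0.27352861 -0.32417176]
```

```bash
python3 -m handwheel '-7.2 0 -3.7 0 -.07 0 0;-7 0 -4.2 0 -.07 0 0;0 0 0 0 0 0 0;0 0 0 0 0 0 0'; python3 yel.py|tail -2;  python3 -m handwheel '-6.6 0 -4.7 0 -.07 0 0;-6.5 0 -5.2 0 -.07 0 0;0 0 0 0 0 0 0;0 0 0 0 0 0 0'; python3 yel.py|tail -2
```

```text
time_s: 10.2
eef_pos: [0.4156, -0.0687, 0.2019]
tcp_rot: [0.193, 0.686, 0.674, 0.197]
contact_force: [-1.1, 0.4, -1.7]
opening: 0.0189
gripper_force: 70.5
(array([342, 189,  14,  28, 236], dtype=int32), array([348.3 , 202.97]))
[-0.03271694  0.97843659 -0.04487438] [-3.76904329 -0.04681314 -0.26734019]
time_s: 10.65
eef_pos: [0.4024, -0.069, 0.1922]
tcp_rot: [0.24, 0.67, 0.658, 0.244]
contact_force: [-4.5, -0.3, -0.2]
opening: 0.0189
gripper_force: 71.2
(array([342, 191,  14,  26, 223], dtype=int32), array([348.21, 203.5 ]))
[-0.20712798  1.41418712 -0.15981956] [-6.36415151 -1.84594946  2.08197148]
```

Run:
```python
from plant import *
import cv2,numpy as np
im=get_image("side")["color"][:,:,::-1];cv2.imwrite("pics/n3.png",cv2.resize(im[165:220,320:375],(600,600),interpolation=cv2.INTER_CUBIC));s=read_state();print(s["wrist_torque"],s["contact_force"],s["eef_pos"])
```

```text
[-0.24114813  1.50846151 -0.18299007] [-7.71071361 -0.80419544  2.87582179] [ 0.40261604 -0.06897411  0.19223323]
```

View pics/n3.png

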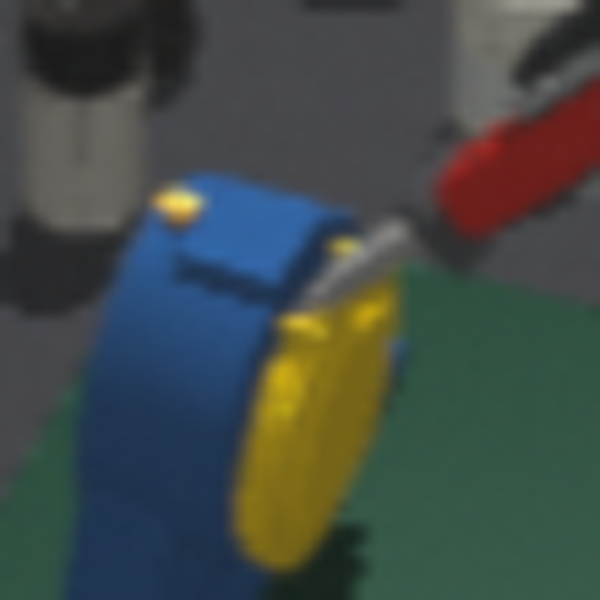

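The bar is tilted about 40° with the blade over the disc's edge near (340,275), and the ears are at (345,240) and (305,325). I'll check the geometry by overlaying predictions.

```bash
python3 - <<'E'
from h import *
k=600/55
def q(P):return ((proj("side",P)-[320,165]+.45)*k).round().astype(int).tolist()
print("pad front corners",q([[.4805,-.05,.12],[.4805,-.086,.12],[.4805,-.05,.11]]))
for d in(0,4,8):print("ears r45 x=-7",d,q([[.4735-d/1e3,-.068+.0155,.1075],[.4735-d/1e3,-.068-.0155,.1075]]), "disc side +y r45",q([[.4735-d/2e3,-.023,.065]]),"bot",q([[.4735,-.068,.02]]))
a=np.radians(40);t=np.array([.4026,-.069,.1922]);ax=np.array([-np.sin(a),0,np.cos(a)]);
for s in(0,.013,.062):print("bar",s,q([t-ax*(.122-s)+[0,dy,0] for dy in(-.009,.009)]))
print("collar/handle bottom",q([t-ax*(.122-.069)+[0,0,0]]))
E
python3 -c "
from plant import *;print(read_state()['joints'])"
```

```text
pad front corners [[284, 292], [337, 213], [283, 320]]
ears r45 x=-7 0 [[311, 329], [356, 261]] disc side +y r45 [[263, 514]] bot [[323, 530]]
ears r45 x=-7 4 [[325, 333], [370, 265]] disc side +y r45 [[269, 516]] bot [[323, 530]]
ears r45 x=-7 8 [[338, 338], [383, 269]] disc side +y r45 [[276, 518]] bot [[323, 530]]
bar 0 [[321, 290], [295, 329]]
bar 0.013 [[351, 270], [325, 310]]
bar 0.062 [[467, 194], [441, 234]]
collar/handle bottom [[472, 203]]
[-0.88516667 -0.71408396  2.55781975  0.66984234  0.92917111 -1.17886645]
```

```bash
python3 -m handwheel '0 0 -1.5 0 0 0 0;0 0 0 0 0 0 0;0 0 0 0 0 0 0'; python3 -m handwheel '0 0 -1.5 0 0 0 0;0 0 0 0 0 0 0;0 0 0 0 0 0 0';python3 yel.py|tail -2; python3 -c "
from plant import *;print(read_state()['joints'])"
```

```text
time_s: 11.05
eef_pos: [0.403, -0.0693, 0.192]
tcp_rot: [0.24, 0.669, 0.66, 0.243]
contact_force: [-22.9, -0.5, 17.9]
opening: 0.0191
gripper_force: 74.4
time_s: 11.35
eef_pos: [0.4032, -0.0695, 0.1911]
tcp_rot: [0.241, 0.669, 0.66, 0.243]
contact_force: [-30.7, 1.6, 23.7]
opening: 0.0197
gripper_force: 75.8
(array([342, 191,  14,  26, 217], dtype=int32), array([348.3 , 203.63]))
[0.24933772 2.6605105  0.26349031] [-31.64925729   0.47443693  23.48918242]
[-0.88450964 -0.70754665  2.55785742  0.67308411  0.92308091 -1.18733478]
```

Forward levering runs out of arm: joint 3 is at 2.558 rad against a limit of 2.58, because the wrist folds back over the base. I'll back out and regrip the bar in its stand across its other faces with the tool leaning. Then the bar can be levered back over the pad with the wrist staying near vertical.

```bash
python3 -m handwheel '0 0 3 0 0 0 0;6.5 0 5.2 0 .07 0 0;6.6 0 4.7 0 .07 0 0;7 0 4.2 0 .07 0 0;7.2 0 3.7 0 .07 0 0';python3 -m handwheel '7.5 0 3 0 .07 0 0;7.5 0 2.5 0 .07 0 0;8.3 0 2 0 .07 0 0;8.4 0 1.4 0 .07 0 0;6.5 0 .5 0 .07 0 0';python3 -m handwheel '8.5 0 .3 0 .07 0 0;0 0 0 0 0 0 0;0 0 0 0 0 0 0;0 0 4 0 0 0 0;0 0 10 0 0 0 0';python3 -m handwheel '0 0 25 0 0 0 0;0 0 25 0 0 0 0;0 0 0 0 0 0 0;0 0 0 0 0 0 0'; python3 yel.py|tail -2
```

```text
time_s: 11.9
eef_pos: [0.4311, -0.0685, 0.2103]
tcp_rot: [0.145, 0.697, 0.686, 0.147]
contact_force: [-3.2, -0.6, 1.4]
opening: 0.0192
gripper_force: 71.2
time_s: 12.4
eef_pos: [0.47, -0.068, 0.2191]
tcp_rot: [0.024, 0.712, 0.701, 0.024]
contact_force: [0.7, -0.1, -0.9]
opening: 0.0192
gripper_force: 70.6
time_s: 12.9
eef_pos: [0.4758, -0.0683, 0.2332]
tcp_rot: [-0.0, 0.714, 0.701, 0.0]
contact_force: [1.1, -0.5, -0.7]
opening: 0.0192
gripper_force: 70.7
time_s: 13.3
eef_pos: [0.4765, -0.0688, 0.2843]
tcp_rot: [0.001, 0.714, 0.701, 0.001]
contact_force: [0.2, -0.3, -2.1]
opening: 0.0194
gripper_force: 70.9
(array([342, 187,  14,  30, 258], dtype=int32), array([348.4 , 201.83]))
[ 0.02566989 -0.01781192  0.05120323] [ 0.96840945 -0.12825343 -1.10916144]
```

```bash
python3 - <<'E'
from h import *
for a,b in(((332,150),(283,140)),((274,155),(248,168)),((330,83),(245,70)),((325,165),(286,208))):
    r=least_squares(lambda p:np.r_[proj("top",p)[0]-a,proj("side",p)[0]-b],[.65,0,.2]);print(r.x.round(3),r.cost.round(1))
E
python3 -c "
from plant import *;print(read_state()['joints'])"
```

```text
[ 0.663 -0.03   0.257] 0.6
[0.663 0.124 0.264] 25.6
[ 0.765 -0.028  0.444] 2.3
[ 0.661 -0.01   0.016] 1.1
[-3.90549424e-01 -6.49677578e-02  1.79432541e+00  1.05512533e-04
  1.41179208e+00 -3.72216671e-01]
```

The display's front edge lies at about x = 0.66 and slopes back, so levering back 20–25° with the present grip stays clear of it. I'll reinsert and lever back.

```bash
python3 -m handwheel '0 0 -20 0 0 0 0;0 0 -20 0 0 0 0;0 0 -8 0 0 0 0;0 0 0 0 0 0 0;0 0 0 0 0 0 0'; python3 -m handwheel '0 0 -5 0 0 0 0;0 0 -4 0 0 0 0;0 0 0 0 0 0 0;0 0 0 0 0 0 0'; python3 -m handwheel '0 0 -4 0 0 0 0;0 0 -4 0 0 0 0;0 0 0 0 0 0 0;0 0 0 0 0 0 0'
```

```text
time_s: 13.85
eef_pos: [0.4765, -0.0686, 0.2354]
tcp_rot: [-0.0, 0.713, 0.701, -0.0]
contact_force: [0.9, 0.1, -0.8]
opening: 0.0189
gripper_force: 70.8
time_s: 14.25
eef_pos: [0.4765, -0.0686, 0.2263]
tcp_rot: [0.0, 0.713, 0.701, 0.0]
contact_force: [0.2, 0.1, -1.5]
opening: 0.0192
gripper_force: 70.7
time_s: 14.65
eef_pos: [0.4767, -0.0686, 0.2182]
tcp_rot: [0.0, 0.713, 0.701, 0.0]
contact_force: [1.1, -0.6, -2.3]
opening: 0.0187
gripper_force: 70.7
```

```bash
python3 -m handwheel '7 0 0 0 .07 0 0;7 0 -.5 0 .07 0 0;0 0 0 0 0 0 0;0 0 0 0 0 0 0'; python3 yel.py|tail -2; python3 -m handwheel '7 0 -1 0 .07 0 0;0 0 0 0 0 0 0;0 0 0 0 0 0 0'; python3 yel.py|tail -2
```

```text
time_s: 15.05
eef_pos: [0.4912, -0.0687, 0.218]
tcp_rot: [-0.048, 0.712, 0.699, -0.049]
contact_force: [3.0, -0.4, 0.2]
opening: 0.0192
gripper_force: 71.0
(array([342, 188,  14,  29, 250], dtype=int32), array([348.41, 202.38]))
[-0.08410254 -1.19322038  0.03583928] [ 3.63757428  0.35218258 -0.88005253]
time_s: 15.4
eef_pos: [0.4979, -0.0687, 0.2168]
tcp_rot: [-0.072, 0.71, 0.697, -0.074]
contact_force: [5.3, -0.7, -3.9]
opening: 0.0193
gripper_force: 70.6
(array([342, 187,  14,  30, 239], dtype=int32), array([348.56, 202.52]))
[-0.21306708 -1.78392929  0.03872455] [ 6.34750961 -1.77668883 -4.08711141]
```

```bash
python3 -m handwheel '7 0 -1.4 0 .07 0 0;0 0 0 0 0 0 0;0 0 0 0 0 0 0'; python3 yel.py|tail -2; python3 -m handwheel '7 0 -1.9 0 .07 0 0;0 0 0 0 0 0 0;0 0 0 0 0 0 0'; python3 yel.py|tail -2
```

```text
time_s: 15.75
eef_pos: [0.5046, -0.0687, 0.2155]
tcp_rot: [-0.097, 0.707, 0.694, -0.099]
contact_force: [3.9, -0.2, -3.2]
opening: 0.0194
gripper_force: 71.0
(array([342, 188,  15,  29, 232], dtype=int32), array([348.92, 202.62]))
[-0.18787267 -1.63407158  0.04700958] [ 5.07777496  0.23054571 -3.48328585]
time_s: 16.1
eef_pos: [0.5104, -0.0684, 0.2132]
tcp_rot: [-0.123, 0.702, 0.69, -0.125]
contact_force: [-1.0, -0.5, -1.9]
opening: 0.0194
gripper_force: 71.1
(array([343, 188,  15,  29, 222], dtype=int32), array([349.22, 202.73]))
[-0.02960317 -0.16981243  0.00592067] [-0.14080237 -0.02084424 -2.24899978]
```

```bash
python3 -m handwheel '6.5 0 -2.3 0 .07 0 0;0 0 0 0 0 0 0;0 0 0 0 0 0 0'; python3 yel.py|tail -2; python3 -m handwheel '4 0 -1.5 0 .04 0 0;0 0 0 0 0 0 0;0 0 0 0 0 0 0'; python3 yel.py|tail -2
```

```text
time_s: 16.45
eef_pos: [0.5172, -0.0684, 0.2109]
tcp_rot: [-0.146, 0.698, 0.685, -0.149]
contact_force: [0.4, -1.0, -1.5]
opening: 0.0192
gripper_force: 71.1
(array([348, 208,  32,  23, 548], dtype=int32), array([362.73, 219.31]))
[ 0.02824279 -0.30746421  0.0340545 ] [-1.45911667 -0.28490147  0.30722152]
time_s: 16.8
eef_pos: [0.5217, -0.0685, 0.2099]
tcp_rot: [-0.159, 0.695, 0.682, -0.162]
contact_force: [0.5, 1.0, -1.1]
opening: 0.0193
gripper_force: 71.1
(array([348, 208,  32,  23, 549], dtype=int32), array([362.74, 219.3 ]))
[-0.01682001 -0.32838787 -0.08259743] [-0.02375969  0.31154494 -2.14461282]
```

The cover popped off: its yellow blob is now at (363,219) and 32 px wide. I'll withdraw and check the picture.

```bash
python3 -m handwheel '-4 0 2 0 -.04 0 0;-6.5 0 3 0 -.07 0 0;-7 0 4 0 -.07 0 0;-7 0 6 0 -.07 0 0;-7 0 8 0 -.07 0 0'; python3 -m handwheel '-7 0 15 0 -.07 0 0;-7 0 20 0 -.07 0 0;0 0 15 0 0 0 0;0 0 0 0 0 0 0;0 0 0 0 0 0 0'
python3 - <<'E'
from plant import *
import cv2
im=get_image("side")["color"][:,:,::-1];cv2.imwrite("pics/d1.png",cv2.resize(im[130:270,300:440],(600,600),interpolation=cv2.INTER_CUBIC))
E
```

```text
time_s: 17.35
eef_pos: [0.4897, -0.0684, 0.233]
tcp_rot: [-0.048, 0.712, 0.699, -0.049]
contact_force: [0.0, -0.3, -1.2]
opening: 0.0193
gripper_force: 71.1
time_s: 17.85
eef_pos: [0.4763, -0.0686, 0.2828]
tcp_rot: [0.0, 0.713, 0.701, 0.0]
contact_force: [0.5, -0.1, -2.6]
opening: 0.0192
gripper_force: 71.1
```

View pics/d1.png

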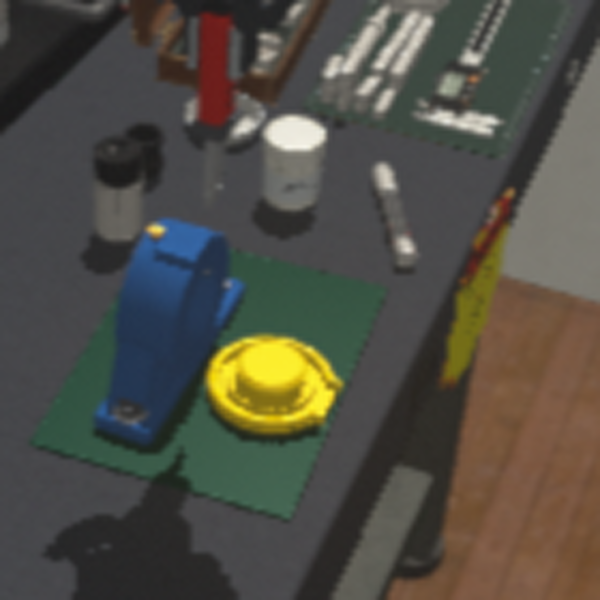

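The cover lies flat on the mat, face down, around (272,385) in the crop, with green showing between it and the housing. The cylinder and jar are undisturbed. I'll check the cover's position, then return the bar.

```bash
python3 - <<'E'
from h import *
print(ray("side",[[363.2,219.3],[347.7,219]],.012))
E
python3 -m handwheel '-2 21 0 0 0 .022 0;-4 38 0 0 0 .043 0;-4 38 0 0 0 .043 0;-4 38 0 0 0 .043 0;-4 38 0 0 0 .043 0'; python3 -m handwheel '-4 38 0 0 0 .043 0;-4 38 0 0 0 .043 0;-4 38 0 0 0 .043 0;-4 38 0 0 0 .043 0;-2 20 0 0 0 .02 0'; python3 -m handwheel '0 0 0 0 0 0 0;0 0 0 0 0 0 0;0 0 0 0 0 0 0;0 0 0 0 0 0 0'
```

```text
[[ 0.42715456 -0.06892082  0.012     ]
 [ 0.47039041 -0.04994256  0.012     ]]
time_s: 18.4
eef_pos: [0.4577, 0.1059, 0.2812]
tcp_rot: [-0.001, 0.642, 0.767, -0.001]
contact_force: [0.5, -1.1, -1.2]
opening: 0.0191
gripper_force: 71.1
time_s: 18.9
eef_pos: [0.4392, 0.279, 0.2809]
tcp_rot: [-0.001, 0.564, 0.826, -0.001]
contact_force: [0.4, -0.1, -1.3]
opening: 0.0192
gripper_force: 71.1
time_s: 19.3
eef_pos: [0.4407, 0.2754, 0.2823]
tcp_rot: [-0.0, 0.566, 0.824, -0.0]
contact_force: [0.8, 0.5, -2.1]
opening: 0.0193
gripper_force: 71.1
```

```bash
python3 -m handwheel '.4 1 -30 0 0 0 0;0 0 -30 0 0 0 0;0 0 -18 0 0 0 0;0 0 0 0 0 0 0;0 0 0 0 0 0 0'; python3 -m handwheel '0 0 -6 0 0 0 0;0 0 -6 0 0 0 0;0 0 0 0 0 0 0'; python3 -m handwheel '0 0 -15 0 0 0 0;0 0 -15 0 0 0 0;0 0 -12 0 0 0 0;0 0 -8 0 0 0 0;0 0 0 0 0 0 0'; python3 -m handwheel '0 0 -4 0 0 0 0;0 0 0 0 0 0 0;0 0 0 0 0 0 0'
```

```text
time_s: 19.8
eef_pos: [0.4413, 0.2769, 0.2052]
tcp_rot: [0.0, 0.566, 0.824, 0.0]
contact_force: [0.6, -0.3, -0.0]
opening: 0.0193
gripper_force: 71.0
time_s: 20.1
eef_pos: [0.4406, 0.2773, 0.1923]
tcp_rot: [-0.0, 0.566, 0.825, -0.0]
contact_force: [-0.2, -1.2, -1.0]
opening: 0.019
gripper_force: 71.0
time_s: 20.6
eef_pos: [0.4401, 0.2772, 0.1415]
tcp_rot: [-0.001, 0.566, 0.825, -0.001]
contact_force: [-1.0, 0.9, -0.9]
opening: 0.0192
gripper_force: 71.1
time_s: 20.9
eef_pos: [0.4412, 0.2775, 0.1391]
tcp_rot: [0.0, 0.566, 0.825, 0.0]
contact_force: [-0.2, 0.0, -1.5]
opening: 0.0192
gripper_force: 71.1
```

```bash
python3 -m handwheel '0 0 -4 0 0 0 0;0 0 0 0 0 0 0;0 0 0 0 0 0 0'; python3 -m handwheel '0 0 -2 0 0 0 0;0 0 0 0 0 0 0;0 0 0 0 0 0 0'
```

```text
time_s: 21.2
eef_pos: [0.4408, 0.2774, 0.1346]
tcp_rot: [-0.0, 0.566, 0.825, -0.0]
contact_force: [-0.1, 0.4, -0.9]
opening: 0.0195
gripper_force: 71.1
time_s: 21.5
eef_pos: [0.4409, 0.2774, 0.1327]
tcp_rot: [-0.0, 0.566, 0.825, -0.0]
contact_force: [0.5, 0.5, -0.3]
opening: 0.0189
gripper_force: 71.1
```

```bash
python3 -m handwheel '0 0 -1 0 0 0 0;0 0 0 0 0 0 0;0 0 0 0 0 0 0'; python3 -m handwheel '0 0 -.7 0 0 0 0;0 0 0 0 0 0 0;0 0 0 0 0 0 0'
```

```text
time_s: 21.8
eef_pos: [0.441, 0.2774, 0.1324]
tcp_rot: [0.0, 0.566, 0.825, 0.0]
contact_force: [-1.9, -1.7, 4.7]
opening: 0.0192
gripper_force: 71.9
time_s: 22.1
eef_pos: [0.4411, 0.2774, 0.1323]
tcp_rot: [0.0, 0.566, 0.825, 0.0]
contact_force: [-5.2, -2.5, 10.5]
opening: 0.0194
gripper_force: 73.0
```

Seated on the collar. I'll unload slightly, open gradually and lift clear.

```bash
python3 -m handwheel '0 0 1.3 0 0 0 0;0 0 0 0 0 0 0;0 0 0 0 0 0 30;0 0 0 0 0 0 60;0 0 0 0 0 0 100'; python3 -m handwheel '0 0 0 0 0 0 100;0 0 0 0 0 0 100;0 0 0 0 0 0 100;0 0 15 0 0 0 100;0 0 30 0 0 0 100'; python3 -m handwheel '0 0 35 0 0 0 100;0 0 35 0 0 0 100;0 -40 10 0 0 0 100;0 -40 0 0 0 0 100;0 -40 0 0 0 0 100';python3 -m handwheel '0 -40 0 0 0 0 100;0 -40 0 0 0 0 100;0 0 0 0 0 0 100;0 0 0 0 0 0 100;0 0 0 0 0 0 100'
python3 - <<'E'
from plant import *
import cv2,numpy as np
def c(n,x,y,w,h,k):
    im=get_image(n)["color"][:,:,::-1];return cv2.resize(im[y:y+h,x:x+w],(w*k,h*k),interpolation=cv2.INTER_CUBIC)
cv2.imwrite("pics/e1.png",np.hstack([c("side",265,140,133,200,3),c("top",200,170,133,200,3)]))
E
```

```text
time_s: 22.6
eef_pos: [0.4409, 0.2774, 0.1321]
tcp_rot: [-0.0, 0.566, 0.825, -0.0]
contact_force: [0.1, -0.2, -0.1]
opening: 0.0539
gripper_force: 0.0
time_s: 23.1
eef_pos: [0.439, 0.2767, 0.1754]
tcp_rot: [-0.002, 0.566, 0.824, -0.002]
contact_force: [-0.0, 0.1, -0.2]
opening: 0.0852
gripper_force: 0.0
time_s: 23.6
eef_pos: [0.4409, 0.1565, 0.2581]
tcp_rot: [0.001, 0.565, 0.825, 0.001]
contact_force: [0.7, -0.6, 0.3]
opening: 0.0853
gripper_force: 0.0
time_s: 24.1
eef_pos: [0.4409, 0.0782, 0.2573]
tcp_rot: [-0.0, 0.566, 0.825, 0.0]
contact_force: [-0.3, 0.3, 0.2]
opening: 0.0856
gripper_force: 0.0
```

View pics/e1.png

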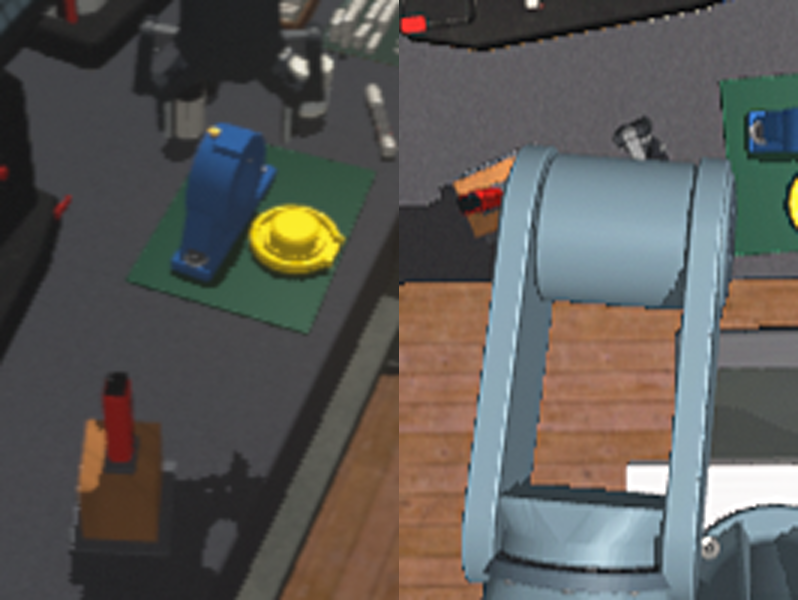

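The side crop shows the bar upright in its stand at (118,420), the cover flat on the mat at (295,240), and the arm clear of everything. I'm handing in.

```bash
python3 -c "
from plant import *;print(close_job())"
```

```text
the job is handed in; nothing more can be done
None
```

The cover was levered off with the bar and lies flat on the mat, about 8 mm clear of the housing; the bar is back upright in its stand, the cylinder square and jar looked undisturbed, and the job was handed in at about 24 s (forward levering ran out of joint range, so I levered back over the pad).

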